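# Date-code both long sides of a biscuit carton

### The arm

A 6-joint arm with a two-finger parallel gripper is mounted at the origin on the work surface. World frame = base frame: x ahead of the robot, y to its left, z up, the work surface at z = 0. Lengths are in m, angles in degrees, forces in N, time in s.
With the tool pointing down it reaches from about 0.325 to 0.9 m from the base axis. Payload 6.1 kg.
Tool frame: the origin (TCP) lies midway between the tips of the shut fingers; the grasp point (between the pads) lies 19 mm behind it (robot.grasp_offset is the z of the grasp point in the tool frame, in m); z points along the fingers, y is the line along which they close (so a half turn about z gives the same grasp; the last joint's range is limited). The gripper opens to 85 mm and grips with 20 to 120 N. Pads are 22 mm wide; open, the fingers measure 114 mm over their backs; the gripper's body (76 mm by 85 mm) begins 54 mm behind the grasp point. The pads swing forward as they close: fully open they stand 13 mm farther back than shut.
Start: joints at [58.78, 12.628, 87.462, -0, 79.91, -7.225], TCP at [0.254, 0.571, 0.231] pointing down, gripper open.
Joint ranges: [-170.65, 170.65], [-52.31, 119.04], [5.05, 147.46], [-71.25, 251.25], [11.57, 151.72], [-153.62, 153.62]. Speed limits (degrees/s): [147.25, 147.25, 172.46, 180, 180, 180].

### API

Orientations are given as [roll, pitch, yaw] about the fixed x, y, z axes, in that order (R = Rz(yaw) Ry(pitch) Rx(roll)).
In Python, from rig import robot gives the robot as it stands.
- The arm moves only by the tool arm_command, never from a script. Its argument "increments" is a list of rows, each a list of 7 numbers: the shift along the world's x, y, z in mm, then the turn, a rotation vector about the world's x, y, z in degrees, then the gripper's target within -1 to 1 (fully open at 1, half-way at 0, shut at -1). In form: [[tx, ty, tz, ax, ay, az, claw], ...]. A call has 1 to 10 rows; each row is the pose to reach, as a shift and turn from the pose commanded when the call began; what a row does not reach only later rows make up. A row lasts 1/10 s, in which the tool goes at most 50 mm and 8.59 degrees, less where a joint would pass 70% of its speed; a pose out of reach is approached as far as the arm can. A call with a gripper value outside its range is refused whole. The fingers move at their own pace and stop on an object; the grip force is fixed at half the most. Time passes only in rows, so rows that repeat a pose let the fingers close. It gives the time, the measured TCP pose, the force, the opening and the grip force at its end, in the units of the state.
- robot.get_obs(): the state, without advancing time (a new reading comes with each control period).
- robot.camera(name): name is "scene" or "top" or "wrist"; returns the picture (384x512x3 uint8, red, green, blue); there is no depth.
- robot.camera_params(name): a dict with "fx", "fy", "cx", "cy" (pixels), "k1" (the pictures are not rectified: a ray, as slopes to the right and down, at radius r is drawn at 1 + k1 r^2 times it, then the intrinsics apply), "rvec" (rotation vector, rad) and "tvec" (3), from world to camera coordinates, as OpenCV has them; the wrist camera has in their place "hand_eye" (4x4, takes a point from camera to tool coordinates, whose origin is the TCP and whose axes are the flange's). Camera axes: x right, y down, z forward; pixel columns grow to the right and rows downward; lengths in m; the calibration is good to about 2 mm. A picture is of the moment at which its call begins: read the wrist's pose just before it. camera_params takes no time and is no camera call.
- robot.job_done(): hands the job in; it is judged then, once.
The state is a dict: "clock": time; "joint_pos": joint angles; "qvel": joint speeds; "effort": joint torques, N m; "ee_pos": TCP position; "orientation": TCP orientation; "contact_force": force on the tool from outside, world axes, zero at the start; "torque": the same for the moment, N m; "gripper_width": finger opening in m; "grip_force": force on a finger pad.
Only numpy, scipy, OpenCV 4.12 (cv2) and the standard library are available. Lean on these libraries where they do the work, as an engineer would, in place of code of your own. Each camera call takes 0.05 s, during which the arm holds its last target. There are 200 camera calls.

### The job

Date-code the biscuit carton on both long sides: keep it upright on the bench and slide it with its side flat along the steel guide, entering from the flared end, so that the whole length of that side rolls past the coder's print wheel. Do the side that now faces the guide first, then turn the carton half a turn, end for end, and run its other long side past the wheel in the same way. Finish by standing it upright in the card tray next to the carton already coded, and do not knock over or shift the other things.

Things in the scene. Friction and masses are not known exactly. Their poses are not given: they have to be found in the camera images.
- carton_centre (a point): Centre (half-way up) of the plain white card carton to be coded, the one that stands on the open bench in front of the guide. It is 62 mm wide (x), 180 mm long (y) and 125 mm high (z), about 350 g, loose, a stiff closed box. Its own y axis runs along its length, z is up, and x points out of the long side that faces the guide at the start.
- first_side (a point): Centre of the long side of the carton that faces the guide at the start (31 mm along +x from the carton's centre): the side to be coded first.
- second_side (a point): Centre of the opposite long side of the carton (31 mm along -x from the centre): the side to be coded after the half turn.
- coder: Bench date-coder, fixed: a bent stainless guide, 410 mm long, 50 mm high, with a rubber print wheel in a notch at its middle. Origin at bench level on the guide's flat front face, mid-notch. x points square into the guide, away from the carton (which slides at negative x); y along the guide towards its flared lead-in (the flare bends back from y = 205 to 256 mm). Cartons travel towards -y.
- guide_at_wheel (a point): Point on the guide's front face in front of the wheel's middle, 28 mm above the bench. The wheel, 64 mm across, 16 to 40 mm above the bench, stands 7 mm out of the face (to -x) when free; a carton less than 7 mm from the guide pushes it back on its sprung arm (3 to 7 N).
- print_wheel (a joint): Turn of the print wheel in rad: 0 at home. It rolls with a carton that moves towards -y along the guide, 1 rad for each 32 mm of side rolled past (about 5.6 rad for a whole carton side), and a light spring turns it back home in a second or two once the carton has left it. It does not turn the other way from home.
- tray: Open card tray, fixed, outside 215 mm (x) by 217 mm (y) by 50 mm high, walls and floor 5 mm thick; room for three cartons side by side with their length along the tray's x. Origin at bench level under its centre. It stands on the bench to the left or the right, nearer the robot than the guide.
- coded_carton_centre (a point): Centre of a carton of the same kind and size, already coded, that stands in the tray close to its -y wall, length along the tray's x; the rest of the tray, towards +y, is free. Leave it standing where it is.
- pail_centre (a point): Centre of a lidded white plastic pail, 136 mm across and 138 mm high, on the bench on the side opposite the tray. Bystander.
- ink_tin_centre (a point): Centre of a closed round metal tin of marking ink, 65 mm across and 76 mm high, on the bench past the plain (unflared) end of the guide. Bystander.
- pivot_top (a point): Top of the coder's pivot post behind the guide, 58 mm above the bench, 58 mm behind the guide's face and 75 mm from the wheel towards the flare; it is the coder's highest point, so fingers on the carton's guide side clear everything if they stay 65 mm or more above the bench.
Things that resemble listed ones, but are neither listed nor needed, are in the scene too. Of the things that look like the part that bears pail_centre, the largest one is meant.

How it is judged:
By the outcome, as a careful person would: the job done as asked, in the order asked, and still so for the second after the job is handed in, with the robot touching nothing.
It also fails if it takes over 72 s, if anything falls off the work surface, if the arm or the gripper's body presses on something with over 40 N, if the wrist force passes 120 N, or if a joint passes its speed limit or range.

## Working session

There is one attempt and no reset: what is moved stays moved. The work goes in short steps, Python scripts to look and compute and a tool call to move; the robot and the scene stay as the last step left them, time stands still between calls to the robot, and variables do not carry over. Pictures are saved under pics/ and viewed, at most 10 in all, crops included, and the job is handed in when it is done.

Besides the shell and the picture viewer there is one more tool, called after ">>>" as a command line: name --pt "numbers of a row" for each row, then --argument value for the rest. arm_command: Moves the arm, as the interface text tells. Its arguments: {"type":"object","properties":{"increments":{"type":"array"}},"required":["increments"]}

```bash
mkdir -p pics; ls
cat > h.py <<'E'
import numpy as np, cv2
from rig import robot
def ray(name,px):
    p=robot.camera_params(name); R=cv2.Rodrigues(np.array(p["rvec"],float))[0]; t=np.array(p["tvec"],float).ravel()
    d=np.array([(px[0]-p["cx"])/p["fx"],(px[1]-p["cy"])/p["fy"]]); u=d.copy()
    for _ in range(20): u=d/(1+p["k1"]*(u@u))
    return -R.T@t, R.T@np.array([u[0],u[1],1])
def at(name,px,z):
    c,d=ray(name,px); return (c+d*(z-c[2])/d[2]).round(4)
def proj(name,P):
    p=robot.camera_params(name); R=cv2.Rodrigues(np.array(p["rvec"],float))[0]; t=np.array(p["tvec"],float).ravel()
    c=(R@np.atleast_2d(P).T).T+t; u=c[:,:2]/c[:,2:]; u=u*(1+p["k1"]*(u**2).sum(1,keepdims=True))
    return u*[p["fx"],p["fy"]]+[p["cx"],p["cy"]]
E
python3 - <<'E'
from h import *
for n in("top","scene"):
    im=robot.camera(n)[:,:,::-1]; cv2.imwrite(f"pics/{n}.png",im)
    cv2.imwrite(f"pics/{n}_big.png",cv2.resize(im,(800,600),interpolation=cv2.INTER_CUBIC))
    p=robot.camera_params(n); print(n,ray(n,(256,192)),p["fx"],p["k1"])
o=robot.get_obs();print(o)
E
```

```text
pics
top (array([ 0.2245973 , -0.05320031,  1.37266713]), array([ 0.18893307, -0.01016097, -0.98205639])) 423.6977614570849 -0.13353654401309303
scene (array([ 1.50704306, -0.0320011 ,  0.76916237]), array([-0.83076078, -0.01161898, -0.55711247])) 381.45923679999447 -0.08126527690396317
{'clock': 0.1, 'joint_pos': array([ 5.87787491e+01,  1.26729887e+01,  8.75185388e+01,  6.91858771e-04,
        7.99109835e+01, -7.22266186e+00]), 'qvel': array([-0.05450006, -0.2276904 , -0.15385651,  0.05611287, -0.01799204,
       -0.07159348]), 'effort': array([ 1.13499089e-03, -4.98248291e+01, -3.90545869e+01, -6.11247287e-05,
        5.79189247e-03, -1.22018449e-05]), 'ee_pos': array([0.25388845, 0.5705133 , 0.23029035]), 'orientation': array([-1.79898388e+02, -1.35637834e-02,  1.56001277e+02]), 'contact_force': array([ 0.24389782, -0.06974775, -0.35286005]), 'torque': array([-0.0202788 ,  0.04174219, -0.01249271]), 'grip_force': 0.0, 'gripper_width': 0.08530159995397792}
```

View pics/top_big.png

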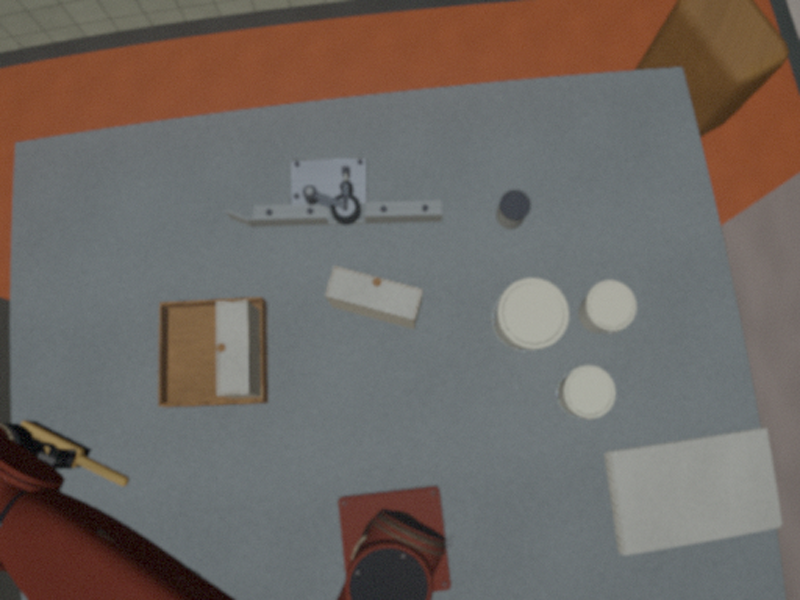

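View pics/scene_big.png

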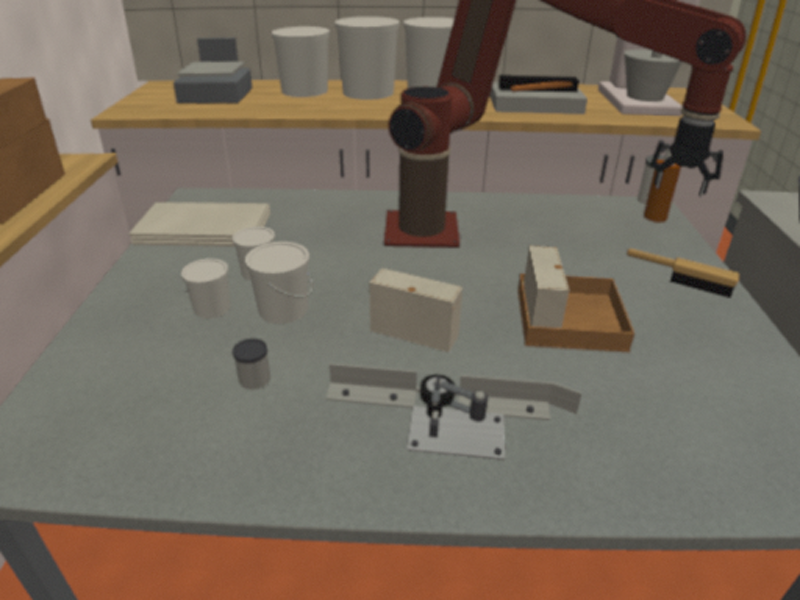

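Run:
```python
from h import *
im=cv2.imread("pics/top.png")
a=im[92:216,138:298]; cv2.imwrite("pics/c1.png",cv2.resize(a,None,fx=5,fy=4.8,interpolation=cv2.INTER_CUBIC))
s=1/1.5625
for n,p,z in [("c1",(335,266),.125),("c2",(422,290),.125),("c3",(414,321),.125),("c4",(327,295),.125),
 ("flare tip",(228,213),.05),("flare bend",(251,221),.05),("gend",(442,216),.05),
 ("t1",(160,302),.05),("t2",(266,298),.05),("t3",(267,403),.05),("t4",(160,406),.05),
 ("k1",(216,301),.125),("k2",(248,299),.125),("k3",(249,395),.125),("k4",(216,394),.125),("pail",(533,313),.138),("tin",(515,206),.076)]:
    print(n,at("top",(p[0]*s,p[1]*s),z))
```

```text
c1 [0.5461 0.0517 0.125 ]
c2 [ 0.4792 -0.1104  0.125 ]
c3 [ 0.421 -0.088  0.125]
c4 [0.4907 0.0725 0.125 ]
flare tip [0.7076 0.2738 0.05  ]
flare bend [0.6837 0.2257 0.05  ]
gend [ 0.6467 -0.1745  0.05  ]
t1 [0.5324 0.4286 0.05  ]
t2 [0.515  0.2055 0.05  ]
t3 [0.3021 0.2201 0.05  ]
t4 [0.3185 0.4392 0.05  ]
k1 [0.504  0.2892 0.125 ]
k2 [0.5006 0.2261 0.125 ]
k3 [0.3163 0.2376 0.125 ]
k4 [0.3248 0.3007 0.125 ]
pail [ 0.4077 -0.314   0.138 ]
tin [ 0.6428 -0.325   0.076 ]
```

View pics/c1.png

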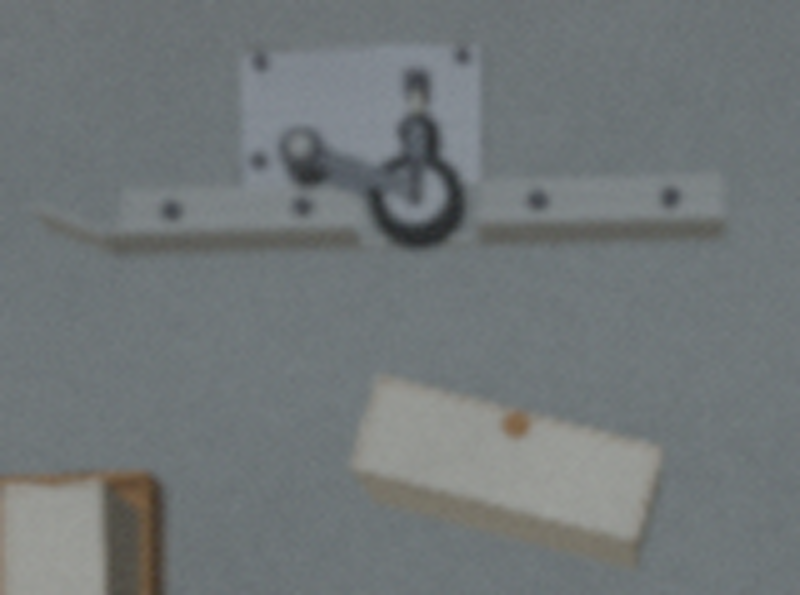

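Run:
```python
from h import *
f=lambda p,z: at("top",(138+p[0]/5-.4,92+p[1]/4.8-.4),z)
for p,z in [((115,235),.05),((722,220),.05),((115,253),0),((722,237),0),((360,246),0),((480,243),0),((360,230),.05),((480,226),.05),((42,210),.05),((417,247),.04),((300,145),.058)]: print(p,z,f(p,z))
from scipy.optimize import least_squares
def fit(pts,w,l,z,off,th0):
    q=np.array(pts)[:,:2]
    c=np.array([[w,l],[w,-l],[-w,-l],[-w,l]])/2
    g=lambda v:(c@np.array([[np.cos(v[2]),np.sin(v[2])],[-np.sin(v[2]),np.cos(v[2])]])+v[:2]-q).ravel()
    r=least_squares(g,[*q.mean(0),th0]); print(r.x[:2].round(4),np.degrees(r.x[2]).round(2),(r.fun*1e3).round(1))
fit([f(p,.125) for p in [(378,375),(662,447),(636,540),(350,467)]],.062,.18,.125,0,.4)
s=1/1.5625
g=lambda p,z:at("top",(p[0]*s,p[1]*s),z)
# tray: x ~ world x, y ~ world y?
fit([g(p,.05) for p in [(160,302),(266,298),(267,403),(160,406)]],.215,.217,0,0,.05)
fit([g(p,.125) for p in [(216,301),(248,299),(249,395),(216,394)]],.18,.062,0,0,.05)
```

```text
(115, 235) 0.05 [0.6867 0.2256 0.05  ]
(722, 220) 0.05 [ 0.6497 -0.172   0.05  ]
(115, 253) 0 [0.6908 0.237  0.    ]
(722, 237) 0 [ 0.6533 -0.1749  0.    ]
(360, 246) 0 [0.6756 0.0697 0.    ]
(480, 243) 0 [ 0.668  -0.0115  0.    ]
(360, 230) 0.05 [0.6705 0.0642 0.05  ]
(480, 226) 0.05 [ 0.664  -0.0143  0.05  ]
(42, 210) 0.05 [0.7109 0.2734 0.05  ]
(417, 247) 0.04 [0.6572 0.0288 0.04  ]
(300, 145) 0.058 [0.7336 0.0975 0.058 ]
[ 0.4866 -0.0164] -21.73 [ 0.5  0.5  0.1 -1.  -0.7 -0.6  0.1  1.1]
[0.417  0.3233] -3.89 [-0.8 -4.3  1.9  2.3  0.3  2.3 -1.4 -0.3]
[0.4114 0.2634] -3.81 [-0.7 -0.8 -1.4  0.4  3.3  0.8 -1.1 -0.4]
```

The plain carton is the one at top-image (375,294), with an orange dot near its guide-facing edge. It could be confused with the coded carton in the tray at (232,347) and the white block/slab at (693,492). The crop confirms (375,294): it stands free in front of the guide. Of the three pails, the largest is at (533,313).

>>> arm_command --pt "233 -587 0 0 0 -87.7 1" --pt "233 -587 0 0 0 -87.7 1" --pt "233 -587 0 0 0 -87.7 1" --pt "233 -587 0 0 0 -87.7 1" --pt "233 -587 0 0 0 -87.7 1" --pt "233 -587 0 0 0 -87.7 1" --pt "233 -587 0 0 0 -87.7 1" --pt "233 -587 0 0 0 -87.7 1" --pt "233 -587 0 0 0 -87.7 1" --pt "233 -587 0 0 0 -87.7 1"

```text
clock: 1.1
ee_pos: [0.4387, 0.1043, 0.2312]
orientation: [180.0, -0.0, 69.7]
contact_force: [1.0, -0.4, 0.6]
gripper_width: 0.0857
grip_force: 0.0
```

>>> arm_command --pt "48 -121 0 0 0 -1.5 1" --pt "48 -121 0 0 0 -1.5 1" --pt "48 -121 0 0 0 -1.5 1" --pt "48 -121 0 0 0 -1.5 1" --pt "48 -121 0 0 0 -1.5 1"

```text
clock: 1.6
ee_pos: [0.4862, -0.015, 0.2307]
orientation: [-179.9, -0.0, 68.5]
contact_force: [0.3, 0.5, -0.9]
gripper_width: 0.0857
grip_force: 0.0
```

Run:
```python
from h import *
from scipy.spatial.transform import Rotation as Ro
o=robot.get_obs(); print(o["ee_pos"].round(4),o["orientation"].round(2),o["joint_pos"].round(1))
im=robot.camera("wrist")[:,:,::-1].copy(); p=robot.camera_params("wrist"); np.save("wrist.npy",im)
T=np.eye(4);T[:3,:3]=Ro.from_euler("xyz",o["orientation"],degrees=True).as_matrix();T[:3,3]=o["ee_pos"]
C=T@np.array(p["hand_eye"]); Ci=np.linalg.inv(C); print(C.round(3))
th=np.radians(-21.73);c=np.array([.4866,-.0164])
R=np.array([[np.cos(th),-np.sin(th)],[np.sin(th),np.cos(th)]])
for x,y in [(31,90),(31,-90),(-31,-90),(-31,90)]:
    P=np.r_[c+R@np.array([x,y])/1e3,.125,1]; q=(Ci@P)[:3];u=q[:2]/q[2];u=u*(1+p["k1"]*(u@u));px=u*[p["fx"],p["fy"]]+[p["cx"],p["cy"]]; print(px.round(1))
    cv2.circle(im,tuple(int(v) for v in px.round()),2,(0,0,255),-1)
cv2.imwrite("pics/w1.png",cv2.resize(im,(800,600)))
```

```text
[ 0.4862 -0.015   0.2307] [-1.7991e+02 -1.0000e-02  6.8450e+01] [-11.1  -6.6 107.5   0.   79.1  10.5]
[[ 0.93  -0.353 -0.101  0.511]
 [-0.367 -0.897 -0.248  0.048]
 [-0.003  0.268 -0.963  0.373]
 [ 0.     0.     0.     1.   ]]
[293.2  86. ]
[286.  276.8]
[224.  276.5]
[218.7  85.7]
```

View pics/w1.png

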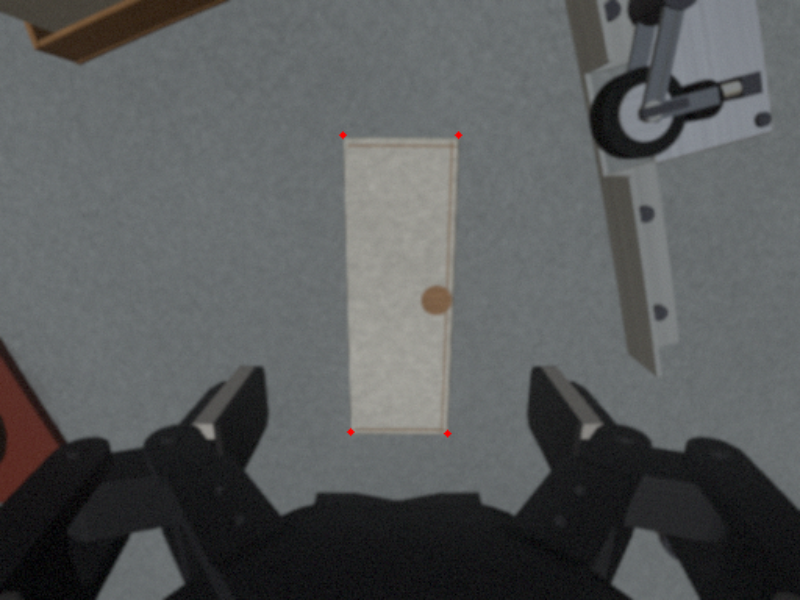

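The wrist view shows the carton top at big-image (345–457, 138–432), centred between the fingers (265 and 530). The predicted corners match within 1–2 mm, so I descend and grip.

>>> arm_command --pt "0 -1 -40 0 0 0 1" --pt "0 -1 -80 0 0 0 1" --pt "0 -1 -120 0 0 0 1" --pt "0 -1 -150 0 0 0 1" --pt "0 -1 -160 0 0 0 1" --pt "0 -1 -160 0 0 0 -1" --pt "0 -1 -160 0 0 0 -1" --pt "0 -1 -160 0 0 0 -1" --pt "0 -1 -160 0 0 0 -1" --pt "0 -1 -160 0 0 0 -1"

```text
clock: 2.65
ee_pos: [0.4877, -0.0158, 0.0728]
orientation: [179.9, -0.0, 68.6]
contact_force: [0.6, 2.4, 3.5]
gripper_width: 0.0617
grip_force: 64.6
```

>>> arm_command --pt "0 0 10 0 0 0 -1" --pt "16 30 12 0 0 2 -1" --pt "36 65 12 0 0 5 -1" --pt "58 103 12 0 0 8 -1" --pt "80 142 12 0 0 11 -1" --pt "102 181 12 0 0 14 -1" --pt "124 220 12 0 0 16.3 -1" --pt "145 258 12 0 0 16.3 -1" --pt "162 288 12 0 0 16.3 -1" --pt "162 288 12 0 0 16.3 -1"

```text
clock: 3.65
ee_pos: [0.6497, 0.2763, 0.0834]
orientation: [179.9, -0.1, 85.0]
contact_force: [-0.1, -0.7, -3.3]
gripper_width: 0.0614
grip_force: 65.0
```

Run:
```python
from h import *
o=robot.get_obs(); print(o["ee_pos"].round(4),o["orientation"].round(2),o["joint_pos"].round(1),o["contact_force"].round(1),o["grip_force"])
im=robot.camera("top")[:,:,::-1]; cv2.imwrite("pics/top2.png",im)
cv2.imwrite("pics/c2.png",cv2.resize(im[85:215,90:300],None,fx=3.8,fy=3.8,interpolation=cv2.INTER_CUBIC))
```

```text
[0.6497 0.2763 0.0834] [ 1.7994e+02 -1.0000e-01  8.5040e+01] [16.6 30.7 80.7  0.1 68.6 21.5] [-0.1 -0.7 -3.3] 65.04998803138733
```

View pics/c2.png

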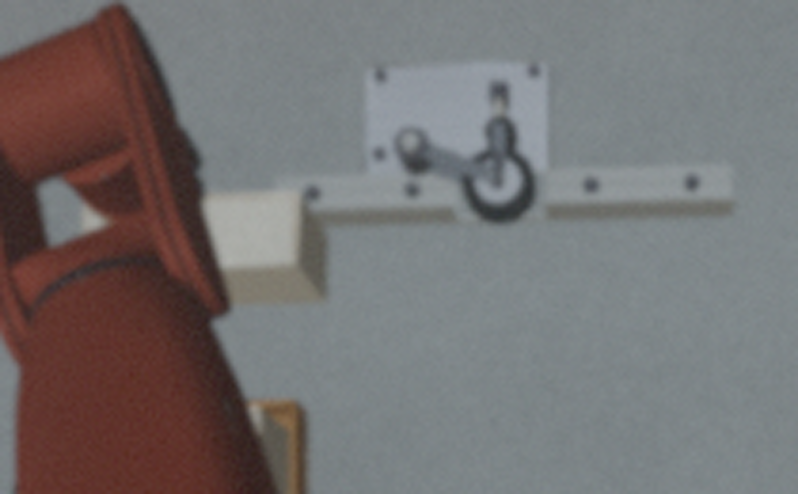

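>>> arm_command --pt "0 0 -6 0 0 0 -1" --pt "0 0 -11.5 0 0 0 -1" --pt "-1.8 -20 -11.5 0 0 0 -1" --pt "-3.6 -40 -11.5 0 0 0 -1" --pt "-5.5 -60 -11.5 0 0 0 -1" --pt "-2.5 -60.5 -11.5 0 0 0 -1" --pt "0.5 -60.5 -11.5 0 0 0 -1" --pt "2.5 -60.5 -11.5 0 0 0 -1" --pt "3.5 -60.5 -11.5 0 0 0 -1" --pt "3.5 -60.5 -11.5 0 0 0 -1"

```text
clock: 4.7
ee_pos: [0.6513, 0.2089, 0.0727]
orientation: [-179.9, 0.1, 84.8]
contact_force: [-6.4, -2.3, 8.4]
gripper_width: 0.0613
grip_force: 65.7
```

>>> arm_command --pt "0 0 0.7 0 0 0 -1" --pt "1 0 0.7 0 0 0 -1" --pt "2 0 0.7 0 0 0 -1" --pt "2 0 0.7 0 0 0 -1"

```text
clock: 5.1
ee_pos: [0.6537, 0.2102, 0.0727]
orientation: [-179.9, 0.1, 84.8]
contact_force: [-4.7, -5.0, 7.4]
gripper_width: 0.0615
grip_force: 65.7
```

>>> arm_command --pt "1 0 0.5 0 0 0 -1" --pt "2 0 0.5 0 0 0 -1" --pt "2 0 0.5 0 0 0 -1"

```text
clock: 5.4
ee_pos: [0.6541, 0.2101, 0.0728]
orientation: [-179.7, 0.2, 84.8]
contact_force: [-12.1, -5.9, 10.2]
gripper_width: 0.0613
grip_force: 66.1
```

>>> arm_command --pt "-1.4 -15 0.4 0 0 0 -1" --pt "-2.7 -30 0.4 0 0 0 -1" --pt "-4.1 -45 0.4 0 0 0 -1" --pt "-5.5 -60 0.4 0 0 0 -1" --pt "-6.4 -70 0.4 0 0 0 -1" --pt "-7.3 -80 0.4 0 0 0 -1" --pt "-8.2 -90 0.4 0 0 0 -1"

```text
clock: 6.1
ee_pos: [0.6467, 0.1231, 0.0729]
orientation: [-179.9, -0.1, 84.9]
contact_force: [-4.3, 4.8, 3.7]
gripper_width: 0.0613
grip_force: 65.5
```

>>> arm_command --pt "-0.2 -10 0.2 0 0 0 -1" --pt "-1.1 -20 0.2 0 0 0 -1" --pt "-2.0 -30 0.2 0 0 0 -1" --pt "-3.0 -40 0.2 0 0 0 -1" --pt "-3.9 -50 0.2 0 0 0 -1" --pt "-4.8 -60 0.2 0 0 0 -1" --pt "-5.7 -70 0.2 0 0 0 -1"

```text
clock: 6.8
ee_pos: [0.6405, 0.0532, 0.0729]
orientation: [-179.8, -0.1, 84.9]
contact_force: [-6.4, 7.4, 3.9]
gripper_width: 0.0615
grip_force: 65.5
```

Run:
```python
from h import *
o=robot.get_obs(); print(o["ee_pos"].round(4),o["orientation"].round(2),o["torque"].round(2),o["contact_force"].round(1))
a=robot.camera("scene")[:,:,::-1]; cv2.imwrite("pics/s3.png",a)
b=robot.camera("wrist")[:,:,::-1]
cv2.imwrite("pics/m3.png",np.hstack([cv2.resize(a[130:320,180:400],(400,345)),cv2.resize(b,(400,345))]))
```

```text
[0.6405 0.0532 0.0729] [-1.7978e+02 -1.4000e-01  8.4900e+01] [1.09 1.14 0.15] [-6.4  7.4  3.9]
```

View pics/m3.png

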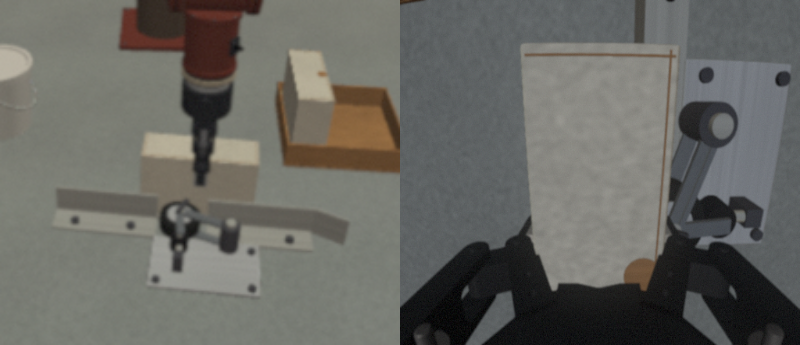

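The carton sits flush and parallel against the guide with the wheel engaged, so I continue the run.

>>> arm_command --pt "-0.5 -12 0 0 0 0 -1" --pt "-1.6 -25 0 0 0 0 -1" --pt "-3.0 -40 0 0 0 0 -1" --pt "-4.4 -55 0 0 0 0 -1" --pt "-5.7 -70 0 0 0 0 -1" --pt "-7.0 -85 0 0 0 0 -1" --pt "-8.3 -100 0 0 0 0 -1" --pt "-9.6 -115 0 0 0 0 -1" --pt "-10.9 -130 0 0 0 0 -1" --pt "-12.5 -148 0 0 0 0 -1"

```text
clock: 7.9
ee_pos: [0.6277, -0.0925, 0.0732]
orientation: [-179.7, -0.3, 85.0]
contact_force: [-7.8, 14.6, 9.9]
gripper_width: 0.0616
grip_force: 66.1
```

>>> arm_command --pt "-0.5 -6 0 0 0 0 -1" --pt "-0.5 -6 0 0 0 0 -1"

```text
clock: 8.1
ee_pos: [0.627, -0.1004, 0.0732]
orientation: [-179.7, -0.2, 85.0]
contact_force: [-10.0, 8.4, 10.9]
gripper_width: 0.0618
grip_force: 65.9
```

>>> arm_command --pt "-25 3 3 0 0 0 -1" --pt "-60 10 12 0 0 0 -1" --pt "-95 30 20 0 0 8.5 -1" --pt "-105 55 20 0 0 17 -1" --pt "-105 80 20 0 0 25.5 -1" --pt "-105 105 20 0 0 34 -1" --pt "-105 130 20 0 0 42.5 -1" --pt "-105 155 20 0 0 51 -1" --pt "-105 160 20 0 0 59.5 -1" --pt "-105 160 20 0 0 68 -1"

```text
clock: 9.1
ee_pos: [0.5238, 0.0586, 0.0926]
orientation: [-180.0, -0.0, 153.3]
contact_force: [0.2, -0.9, -2.7]
gripper_width: 0.0611
grip_force: 65.6
```

>>> arm_command --pt "0 0 0 0 0 8.5 -1" --pt "0 0 0 0 0 17 -1" --pt "0 0 0 0 0 25.5 -1" --pt "0 0 0 0 0 34 -1" --pt "0 0 0 0 0 42.5 -1" --pt "0 0 0 0 0 51 -1" --pt "0 0 0 0 0 59.5 -1" --pt "0 0 0 0 0 68 -1" --pt "0 0 0 0 0 76.5 -1" --pt "0 0 0 0 0 80 -1"

```text
clock: 10.1
ee_pos: [0.5239, 0.0573, 0.0926]
orientation: [180.0, -0.0, -126.9]
contact_force: [-0.2, 0.4, -3.2]
gripper_width: 0.0615
grip_force: 65.6
```

Run:
```python
from h import *
o=robot.get_obs(); print({k:np.round(v,3) for k,v in o.items()})
```

```text
{'clock': np.float64(10.1), 'joint_pos': array([-2.32700e+00,  7.72100e+00,  1.08927e+02, -1.50000e-02,
        6.33780e+01, -1.45437e+02]), 'qvel': array([ 8.0000e-03, -1.2800e-01,  1.0600e-01,  6.2000e-02,  2.2000e-02,
       -3.0897e+01]), 'effort': array([ 5.0000e-03, -4.2507e+01, -3.5745e+01,  3.0000e-03, -2.0000e-03,
        2.2000e-02]), 'ee_pos': array([0.524, 0.057, 0.093]), 'orientation': array([ 1.79986e+02, -2.60000e-02, -1.26883e+02]), 'contact_force': array([-0.221,  0.358, -3.232]), 'torque': array([ 0.016,  0.037, -0.046]), 'grip_force': np.float64(65.608), 'gripper_width': np.float64(0.061)}
```

>>> arm_command --pt "0 0 -12 0 0 0 -1" --pt "0 0 -19 0 0 0 -1" --pt "0 0 -19.5 0 0 0 1" --pt "0 0 -19.5 0 0 0 1" --pt "0 0 -19.5 0 0 0 1" --pt "0 0 -19.5 0 0 0 1" --pt "0 0 10 0 0 0 1" --pt "0 0 40 0 0 0 1" --pt "0 0 60 0 0 0 1" --pt "0 0 60 0 0 -8.5 1"

```text
clock: 11.1
ee_pos: [0.5271, 0.0577, 0.1581]
orientation: [-179.7, 0.3, -135.7]
contact_force: [0.2, -0.0, 0.6]
gripper_width: 0.0853
grip_force: 0.0
```

>>> arm_command --pt "0 0 0 0 0 -8.5 1" --pt "0 0 0 0 0 -17 1" --pt "0 0 0 0 0 -25.5 1" --pt "0 0 0 0 0 -34 1" --pt "0 0 0 0 0 -42.5 1" --pt "0 0 0 0 0 -51 1" --pt "0 0 0 0 0 -59.5 1" --pt "0 0 0 0 0 -68 1" --pt "0 0 0 0 0 -76.5 1" --pt "0 0 0 0 0 -85 1"

```text
clock: 12.1
ee_pos: [0.5245, 0.0578, 0.1541]
orientation: [180.0, 0.0, 139.0]
contact_force: [0.2, 0.9, 0.6]
gripper_width: 0.0856
grip_force: 0.0
```

>>> arm_command --pt "0 0 0 0 0 -8.5 1" --pt "0 0 0 0 0 -17 1" --pt "0 0 0 0 0 -25.5 1" --pt "0 0 0 0 0 -34 1" --pt "0 0 0 0 0 -42.5 1" --pt "0 0 0 0 0 -51 1" --pt "0 0 0 0 0 -59.5 1" --pt "0 0 0 0 0 -68 1" --pt "0 0 0 0 0 -76.5 1" --pt "0 0 0 0 0 -85 1"

```text
clock: 13.1
ee_pos: [0.5245, 0.0578, 0.1541]
orientation: [180.0, -0.0, 54.0]
contact_force: [-0.6, -0.3, -0.2]
gripper_width: 0.0851
grip_force: 0.0
```

>>> arm_command --pt "0 0 -5 0 0 -1.3 1" --pt "0 0 -35 0 0 -1.3 1" --pt "0 0 -65 0 0 -1.3 1" --pt "0 0 -81 0 0 -1.3 1" --pt "0 0 -81 0 0 -1.3 1" --pt "0 0 -81 0 0 -1.3 -1" --pt "0 0 -81 0 0 -1.3 -1" --pt "0 0 -81 0 0 -1.3 -1" --pt "0 0 -81 0 0 -1.3 -1" --pt "0 0 -81 0 0 -1.3 -1"

```text
clock: 14.1
ee_pos: [0.5254, 0.0578, 0.0741]
orientation: [179.9, -0.1, 53.1]
contact_force: [-1.0, 1.0, 6.5]
gripper_width: 0.0612
grip_force: 66.0
```

>>> arm_command --pt "0 0 10 0 0 0 -1" --pt "3 20 12 0 0 8 -1" --pt "10 45 12 0 0 16 -1" --pt "25 80 12 0 0 24 -1" --pt "45 115 12 0 0 31.8 -1" --pt "70 150 12 0 0 31.8 -1" --pt "95 185 12 0 0 31.8 -1" --pt "124 216 12 0 0 31.8 -1" --pt "124 216 12 0 0 31.8 -1" --pt "124 216 12 0 0 31.8 -1"

```text
clock: 15.1
ee_pos: [0.6475, 0.2741, 0.0832]
orientation: [-179.9, 0.1, 84.9]
contact_force: [0.0, -0.0, -2.3]
gripper_width: 0.0616
grip_force: 67.1
```

>>> arm_command --pt "0 0 -6 0 0 0 -1" --pt "0 0 -11 0 0 0 -1" --pt "-1.8 -20 -11 0 0 0 -1" --pt "-3.6 -40 -11 0 0 0 -1" --pt "-5.3 -60 -11 0 0 0 -1" --pt "-2.5 -60.5 -11 0 0 0 -1" --pt "0.5 -60.5 -11 0 0 0 -1" --pt "2.5 -60.5 -11 0 0 0 -1" --pt "3.5 -60.5 -11 0 0 0 -1" --pt "3.5 -60.5 -11 0 0 0 -1"

```text
clock: 16.1
ee_pos: [0.6521, 0.2134, 0.074]
orientation: [180.0, 0.0, 84.9]
contact_force: [-2.5, -3.2, 4.9]
gripper_width: 0.0614
grip_force: 67.0
```

Run:
```python
from h import *
o=robot.get_obs(); print(o["ee_pos"].round(4),o["orientation"].round(2),o["torque"].round(2),o["contact_force"].round(1))
a=robot.camera("scene")[:,:,::-1]
b=robot.camera("wrist")[:,:,::-1]
cv2.imwrite("pics/m4.png",np.hstack([cv2.resize(a[130:320,220:440],(400,345)),cv2.resize(b,(400,345))]))
```

```text
[0.6521 0.2134 0.074 ] [1.7997e+02 2.0000e-02 8.4890e+01] [-0.43  0.43 -0.08] [-2.5 -3.2  4.9]
```

View pics/m4.png

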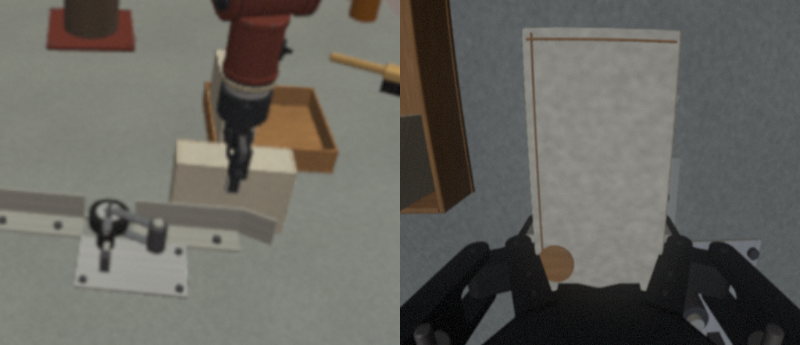

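The dot is now on the side away from the guide, so the half turn worked, and the carton is upright. I press gently against the guide.

>>> arm_command --pt "1 0 0.2 0 0 0 -1" --pt "2 0 0.2 0 0 0 -1" --pt "3.3 0 0.2 0 0 0 -1" --pt "3.3 0 0.2 0 0 0 -1"

```text
clock: 16.6
ee_pos: [0.6543, 0.2139, 0.0741]
orientation: [-179.9, -0.0, 84.9]
contact_force: [-6.7, -2.0, 6.4]
gripper_width: 0.0613
grip_force: 67.2
```

>>> arm_command --pt "0.2 -10 0 0 0 0 -1" --pt "-1.1 -25 0 0 0 0 -1" --pt "-2.4 -40 0 0 0 0 -1" --pt "-3.8 -55 0 0 0 0 -1" --pt "-5.1 -70 0 0 0 0 -1" --pt "-6.0 -80 0 0 0 0 -1" --pt "-6.9 -90 0 0 0 0 -1" --pt "-7.8 -100 0 0 0 0 -1"

```text
clock: 17.4
ee_pos: [0.6464, 0.1174, 0.0744]
orientation: [-179.9, -0.3, 85.0]
contact_force: [-6.6, 10.6, 7.1]
gripper_width: 0.0614
grip_force: 67.4
```

>>> arm_command --pt "-0.9 -10 0 0 0 0 -1" --pt "-1.7 -20 0 0 0 0 -1" --pt "-2.6 -30 0 0 0 0 -1" --pt "-3.5 -40 0 0 0 0 -1" --pt "-4.4 -50 0 0 0 0 -1" --pt "-5.2 -60 0 0 0 0 -1" --pt "-6.1 -70 0 0 0 0 -1"

```text
clock: 18.1
ee_pos: [0.6402, 0.0476, 0.0744]
orientation: [-179.9, -0.3, 85.0]
contact_force: [-7.8, 13.0, 9.8]
gripper_width: 0.0612
grip_force: 67.3
```

>>> arm_command --pt "-1.1 -12 0 0 0 0 -1" --pt "-2.2 -25 0 0 0 0 -1" --pt "-3.5 -40 0 0 0 0 -1" --pt "-4.8 -55 0 0 0 0 -1" --pt "-6.1 -70 0 0 0 0 -1" --pt "-7.4 -85 0 0 0 0 -1" --pt "-8.7 -100 0 0 0 0 -1" --pt "-10 -115 0 0 0 0 -1" --pt "-11.3 -130 0 0 0 0 -1" --pt "-13 -150 0 0 0 0 -1"

```text
clock: 19.1
ee_pos: [0.6273, -0.1001, 0.0747]
orientation: [-179.8, -0.5, 85.2]
contact_force: [-10.5, 18.9, 15.2]
gripper_width: 0.0615
grip_force: 67.5
```

>>> arm_command --pt "-0.5 -5 0 0 0 0 -1" --pt "-0.5 -5 0 0 0 0 -1"

```text
clock: 19.3
ee_pos: [0.6265, -0.1074, 0.0747]
orientation: [-179.8, -0.3, 85.1]
contact_force: [-10.8, 13.3, 15.0]
gripper_width: 0.0613
grip_force: 67.5
```

>>> arm_command --pt "-20 3 5 0 0 0 -1" --pt "-50 10 30 0 0 0 -1" --pt "-80 30 65 0 0 8.5 -1" --pt "-95 60 100 0 0 17 -1" --pt "-110 90 130 0 0 25.5 -1" --pt "-125 130 145 0 0 34 -1" --pt "-140 175 145 0 0 42.5 -1" --pt "-155 220 145 0 0 51 -1" --pt "-170 265 145 0 0 59.5 -1" --pt "-180 310 145 0 0 68 -1"

```text
clock: 20.3
ee_pos: [0.4462, 0.2006, 0.2181]
orientation: [180.0, -0.0, 153.2]
contact_force: [1.2, 0.2, -4.2]
gripper_width: 0.061
grip_force: 67.7
```

>>> arm_command --pt "-8 40 0 0 0 8.5 -1" --pt "-14 75 0 0 0 17 -1" --pt "-20 110 0 0 0 22.5 -1" --pt "-24 135 0 0 0 22.5 -1" --pt "-27 148 0 0 0 22.5 -1" --pt "-27 150 0 0 0 22.5 -1" --pt "-27 150 0 0 0 22.5 -1"

```text
clock: 21.0
ee_pos: [0.4205, 0.3479, 0.2182]
orientation: [-180.0, -0.0, 175.4]
contact_force: [0.2, -0.3, -3.7]
gripper_width: 0.0614
grip_force: 67.6
```

Run:
```python
from h import *
from scipy.spatial.transform import Rotation as Ro
o=robot.get_obs(); print(o["ee_pos"].round(4),o["orientation"].round(2),o["joint_pos"].round(1))
im=robot.camera("wrist")[:,:,::-1].copy(); p=robot.camera_params("wrist")
T=np.eye(4);T[:3,:3]=Ro.from_euler("xyz",o["orientation"],degrees=True).as_matrix();T[:3,3]=o["ee_pos"]
C=T@np.array(p["hand_eye"]); Ci=np.linalg.inv(C)
def rect(c,th,w,l,z,col):
    th=np.radians(th);R=np.array([[np.cos(th),-np.sin(th)],[np.sin(th),np.cos(th)]])
    for x,y in [(w,l),(w,-l),(-w,-l),(-w,l)]:
        P=np.r_[c+R@np.array([x,y])/2e3,z,1]; q=(Ci@P)[:3];u=q[:2]/q[2];u=u*(1+p["k1"]*(u@u));px=u*[p["fx"],p["fy"]]+[p["cx"],p["cy"]]; print(px.round(1),q[2].round(3))
        if q[2]>0: cv2.circle(im,tuple(int(v) for v in px.round()),2,col,-1)
rect([.417,.3233],-3.85,215,217,.05,(0,0,255))
rect([.4114,.2634],-3.85,180,62,.125,(255,0,0))
cv2.imwrite("pics/w5.png",cv2.resize(im,(800,600)))
```

```text
[0.4205 0.3479 0.2182] [-1.7995e+02 -3.0000e-02  1.7539e+02] [ 31.3   2.4 100.2  -0.   77.5 -54. ]
[323.4 257.8] 0.345
[147.8 259.5] 0.346
[125.6  74.3] 0.288
[333.8  70.4] 0.288
[199.1 280.7] 0.268
[135.6 280.5] 0.268
[108.2  82.8] 0.22
[184.5  80.2] 0.22
```

View pics/w5.png

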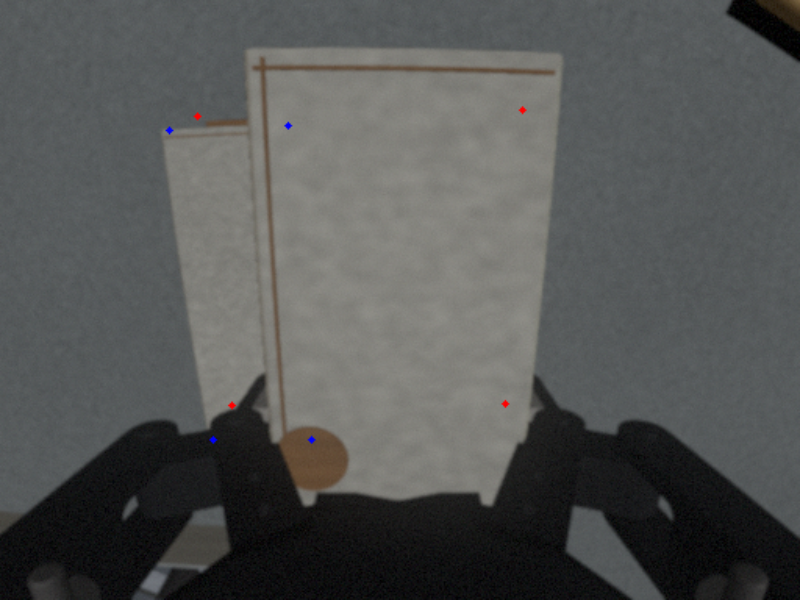

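>>> arm_command --pt "-1 5 -20 0 0 0.8 -1" --pt "-1 5 -50 0 0 0.8 -1" --pt "-1 5 -80 0 0 0.8 -1" --pt "-1 5 -100 0 0 0.8 -1" --pt "-1 5 -115 0 0 0.8 -1" --pt "-1 5 -125 0 0 0.8 -1" --pt "-1 5 -132 0 0 0.8 -1" --pt "-1 5 -132 0 0 0.8 -1"

```text
clock: 21.85
ee_pos: [0.4196, 0.3529, 0.0864]
orientation: [-180.0, -0.0, 176.1]
contact_force: [-0.3, -1.0, -3.7]
gripper_width: 0.0613
grip_force: 67.6
```

>>> arm_command --pt "0 0 -2 0 0 0 -1" --pt "0 0 -4 0 0 0 -1" --pt "0 0 -6 0 0 0 -1" --pt "0 0 -6 0 0 0 -1"

```text
clock: 22.25
ee_pos: [0.4196, 0.3533, 0.0808]
orientation: [180.0, 0.0, 176.2]
contact_force: [-0.4, -0.2, -3.6]
gripper_width: 0.0617
grip_force: 67.6
```

>>> arm_command --pt "0 0 -1 0 0 0 -1" --pt "0 0 -2 0 0 0 -1" --pt "0 0 -2 0 0 0 -1"

```text
clock: 22.55
ee_pos: [0.4198, 0.3534, 0.079]
orientation: [180.0, 0.0, 176.2]
contact_force: [-0.1, -0.1, -1.4]
gripper_width: 0.0614
grip_force: 67.7
```

>>> arm_command --pt "0 0 0 0 0 0 0.6" --pt "0 0 0 0 0 0 0.6" --pt "0 0 0 0 0 0 0.6" --pt "0 0 15 0 0 0 0.6" --pt "0 0 45 0 0 0 0.6" --pt "0 0 90 0 0 0 0.6" --pt "0 0 120 0 0 0 0.6" --pt "20 50 140 0 0 0 0.6" --pt "20 100 140 0 0 0 0.6" --pt "20 140 140 0 0 0 0.6"

```text
clock: 23.55
ee_pos: [0.441, 0.4953, 0.2224]
orientation: [179.8, 0.2, 176.1]
contact_force: [0.3, -0.6, 0.7]
gripper_width: 0.0682
grip_force: 0.0
```

Run:
```python
from h import *
o=robot.get_obs(); print(o["ee_pos"].round(4),o["clock"])
a=robot.camera("top")[:,:,::-1];b=robot.camera("scene")[:,:,::-1]
cv2.imwrite("pics/f.png",np.hstack([cv2.resize(a,(400,300)),cv2.resize(b,(400,300))]))
cv2.imwrite("pics/f2.png",np.hstack([cv2.resize(a[80:300,80:360],(400,314)),cv2.resize(b[110:300,130:420],(400,314))]))
```

```text
[0.441  0.4953 0.2224] 23.55
```

View pics/f2.png

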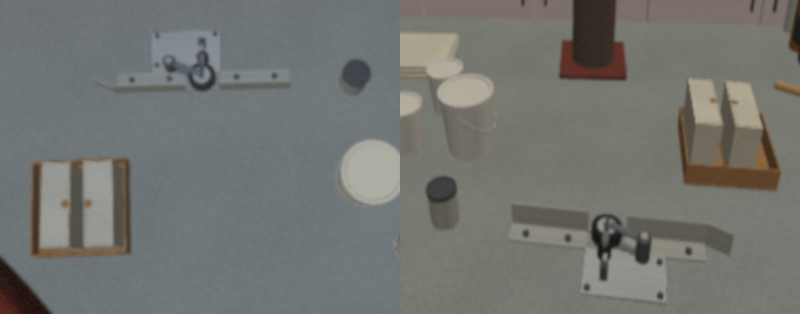

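The carton stands upright in the tray at crop (58,205), beside the coded carton at (98,202). The tin, pail and coder have not moved.

```bash
python3 -c "
from rig import robot
print(robot.job_done())"
```

```text
the job is handed in; nothing more can be done
None
```

I ran both long sides past the print wheel in the order asked and stood the carton upright in the tray beside the coded one. I handed the job in at about 24 s; the wheel's turn was never read out, so that it printed each side's full length is inferred from the carton's travel and its contact with the guide.

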